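# Open the ink bench's extraction gate to its preset and start the fan

## Task

Get the fume extraction running: hook the red lip of the stiff slide gate and draw the gate straight out of the green extractor until you feel it come firmly up against the sprung stop hidden inside (set at a different opening each time), pressing the stop in a few millimetres but not driving it to its end, and leave the gate there. Then swing the red-knobbed starter lever on the grey box all the way to its end stop and let it spring back; never work the starter before the gate is at its stop, and leave the inks and tools where they are.

Things in the scene. Friction and masses are not known exactly. Their poses are not given: they have to be found in the camera images.
- extractor: green fume extractor bolted to the table, 200 mm (its x) by 180 mm (its y) by 95 mm tall (grille on top to 102 mm), with a duct at its back (+x). Origin at the centre of its underside; its front face is at x = -100 mm and the gate slides out of it along its own -x. Its top points up
- gate (a joint): opening of the gate in m: 0 is shut, grows as the gate is drawn out along the extractor's -x; starts between 0 and 20 mm. It slides with a steady drag of about 8 N, has no spring and stays where it is left, unless the stop is pressed in more than about 7 mm, when the stop pushes it back until about 7 mm remain. The hidden stop meets it at some opening between 60 and 100 mm
- pull (a point): middle of the top edge of the lip's inner face (the face towards the extractor), on the gate and moving with it. The red upturned lip is 110 mm wide (along the extractor's y), 10 mm thick and its top is 118 mm above the table; it stands on the gate's flat steel blade, 110 mm wide, whose upper surface is 44 mm below this point. With the gate shut the inner face is 65 mm in front of the extractor's front face: a shut gripper can be lowered into that gap behind the lip
- stop (a joint): how far the hidden sprung stop is pressed in, in m: 0 until the gate reaches it, then grows with the gate's opening, to 0.016 at its solid end. The pull rises from about 8 N of drag to about 12 N on touching it and then by 0.6 N per mm (about 15 N at 5 mm, 21 N at the solid end). It should be left pressed in at least 1.5 mm and must never go beyond 14.5 mm
- starter: grey fan starter box bolted to the table, 110 mm (its x) by 100 mm (its y) by 55 mm tall. Origin at the centre of its underside; the lever's upright pivot axis stands on its origin. It may be at the left or at the right of the extractor. Its top points up
- start_lever (a joint): angle of the starter lever in rad: 0 at rest, where the lever points along the box's -x; it turns anticlockwise seen from above (the knob first moves towards the box's -y) to a solid end stop at 1.0. A spring returns it to 0; it takes about 1.5 N at the knob to start and 4 N at the end stop. It counts as at its stop above 0.93
- lever_knob (a point): centre of the top of the lever's upright red knob, a post 18 mm in diameter and 40 mm tall (its top 106 mm, its foot 66 mm above the table), 80 mm from the pivot axis. The flat lever arm, 16 mm wide, runs from the post's foot to the pivot, its top 72 mm above the table
- tin_black: bystander: closed black ink tin, 84 mm across, 75 mm tall; origin at the centre of its underside
- tin_red: bystander: closed ink tin with a red band, 76 mm across, 70 mm tall; origin at the centre of its underside
- bottle_blue: bystander: glass bottle with a white cap, 64 mm across, 170 mm tall; origin at the centre of its underside
- jar_amber: bystander: amber glass jar with a yellow lid, 60 mm across, 75 mm tall; origin at the centre of its underside
- brayer: bystander: hand ink roller lying down, 170 mm long, 40 mm tall; origin on the table between the black roller (100 mm wide, at +x) and the wooden handle (to -x)
- palette_knife: bystander: flat palette knife lying down, 200 mm long along its own x
- scraper: bystander: small hand tool lying down, 180 mm long along its own x
Mind the look-alikes: they are no part of the job. Leave any orange or purple look-alike of the starter alone.

How it is judged:
On the way, in this order (a step that is already met when the one before it is completed fails the run):
1. the gate is drawn out against its sprung stop (pressed in at least 1.5 mm) (value of joint stop above 0.0015 m), for 0.2 s.
2. with the gate at its stop, the starter lever is swung to its end stop (above 0.93 rad) (value of joint start_lever above 0.93 rad and value of joint stop above 0.0015 m), for 0.1 s.
At the end, for the whole second after the job is handed in: The gate is left against its sprung stop, the stop pressed in 1.5 to 14.5 mm; the starter lever is back at rest (below 0.08 rad) and still (value of joint stop between 0.0015 and 0.0145 m and value of joint start_lever below 0.08 rad and velocity of joint start_lever below 0.1 rad/s); the robot touches nothing.
It fails at once if the sprung stop is driven to its end (pressed in more than 14.5 mm) (value of joint stop above 0.0145 m).
It fails at once if the starter is worked (beyond 0.3 rad) before the gate is at its stop (value of joint start_lever above 0.3 rad and value of joint stop below 0.001 m).
It fails at once if a bystander is moved more than 30 mm (distance of any of tin_black, tin_red, bottle_blue, jar_amber, brayer, palette_knife, scraper from where it was at the start of the episode above 0.03 m).
It also fails if it takes over 64 s, if anything falls off the work surface, if the arm or the gripper's body presses on something with over 40 N, if the wrist force passes 120 N, or if a joint passes its speed limit or range.

## Robot

A 7-joint arm with a two-finger parallel gripper is mounted at the origin on the work surface. World frame = base frame: x ahead of the robot, y to its left, z up, the work surface at z = 0. Lengths are in m, angles in rad, forces in N, time in s.
With the tool pointing down it reaches from about 0.4 to 0.85 m from the base axis. Payload 4.4 kg.
Tool frame: the origin (TCP) lies between the finger pads; the fingertips stand 14 mm ahead of it and the grasp point (between the pads) lies 5 mm behind it (manip.tip_extent is the distance from the TCP to the fingertips, in m); z points along the fingers, y is the line along which they close (so a half turn about z gives the same grasp; the last joint's range is limited). The gripper opens to 94 mm and grips with 3 to 60 N. Pads are 16 mm wide; open, the fingers measure 119 mm over their backs; the gripper's body (75 mm by 177 mm) begins 78 mm behind the grasp point.
Start: joints at [-1.363, 0.628, 0.038, 1.517, -0.027, 0.996, -0.02], TCP at [0.176, 0.626, 0.188] pointing down, gripper open.
Joint ranges: [-3.06, 3.06], [-0.37, 2.12], [-1.25, 1.32], [0.18, 2.47], [-1.1, 4.24], [0.23, 1.98], [-2.94, 2.94]. Speed limits (rad/s): [2.57, 2.57, 3.14, 3.14, 3.14, 3.14, 3.14].

## Interface

Orientations are given as a unit quaternion [w, x, y, z].
In Python, from station import manip gives the robot as it stands.
- The arm moves only by the shell command python3 -m inch 'ROWS'. ROWS is JSON, a list of rows, each a list of 3 entries, a list of its own where there are three numbers: the opening, from -1 (shut) to 1 (fully open), then the shift along the world's x, y, z in mm, then the turn, a rotation vector about the world's x, y, z in rad. In form: [[hand, [x, y, z], [rx, ry, rz]], ...]. A call has 1 to 8 rows; each row is the pose to reach, as a shift and turn from the pose commanded when the call began; what a row does not reach only later rows make up. A row lasts 1/8 s, in which the tool goes at most 62.5 mm and 10.7 degrees, less where a joint would pass 70% of its speed; a pose out of reach is approached as far as the arm can. A call with a gripper value outside its range is refused whole. The fingers move at their own pace and stop on an object; the grip force is fixed at half the most. Time passes only in rows, so rows that repeat a pose let the fingers close. It gives the time, the measured TCP pose, the force, the opening and the grip force at its end, in the units of the state.
- manip.state(): the state, without advancing time (a new reading comes with each control period).
- manip.capture(name): name is "scene" or "top"; returns a dict with "img" (420x560x3 uint8, red, green, blue), "fx", "fy", "cx", "cy" (pixels), "R" (3x3) and "t" (3): a world point X has camera coordinates R X + t. Camera axes: x right, y down, z forward; pixel columns grow to the right and rows downward; lengths in m; the calibration is good to about 2 mm. A picture is of the moment at which its call begins. There is no depth.
- manip.sign_off(): hands the job in; it is judged then, once.
The state is a dict: "time": time; "joint_pos": joint angles; "qd": joint speeds; "joint_torque": joint torques, N m; "ee_pos": TCP position; "tool_rot": TCP orientation; "ft_force": force on the tool from outside, world axes, zero at the start; "ft_torque": the same for the moment, N m; "grip_width": opening from 0.0 (shut) to 1.0 (fully open); "gripper_force": force on a finger pad.
Only numpy, scipy, OpenCV 4.12 (cv2) and the standard library are available. Lean on these libraries where they do the work, as an engineer would, in place of code of your own. Each camera call takes 0.05 s, during which the arm holds its last target. There are 200 camera calls.

## Working session

There is one attempt and no reset: what is moved stays moved. The work goes in short steps, Python scripts to look and compute and a shell command to move; the robot and the scene stay as the last step left them, time stands still between calls to the robot, and variables do not carry over. Pictures are saved under pics/ and viewed, at most 10 in all, crops included, and the job is handed in when it is done.

```bash
ls; mkdir -p pics; python3 - <<'E'
from station import manip
import cv2,numpy as np
for n in("scene","top"):
    c=manip.capture(n); cv2.imwrite(f"pics/{n}0.png",c["img"][:,:,::-1])
    print(n,c["fx"],c["cx"],c["cy"],np.round(-c["R"].T@c["t"],3),np.round(c["R"],2).tolist())
s=manip.state();print(s["ee_pos"],s["tool_rot"],s["time"])
E
```

```text
pics
scene 457.0181799655146 286.56705494092967 216.19033759298955 [1.012 0.722 1.058] [[-0.82, 0.57, -0.02], [0.43, 0.6, -0.68], [-0.37, -0.56, -0.74]]
top 407.0030333097326 275.7176464039969 212.07925500870604 [ 0.362 -0.017  1.326] [[0.03, -1.0, -0.01], [-0.99, -0.03, -0.14], [0.14, 0.01, -0.99]]
[0.17554203 0.6252041  0.1868814 ] [-1.14865794e-04  1.36460101e-01  9.90645221e-01 -8.21218516e-04] 0.1
```

View pics/scene0.png

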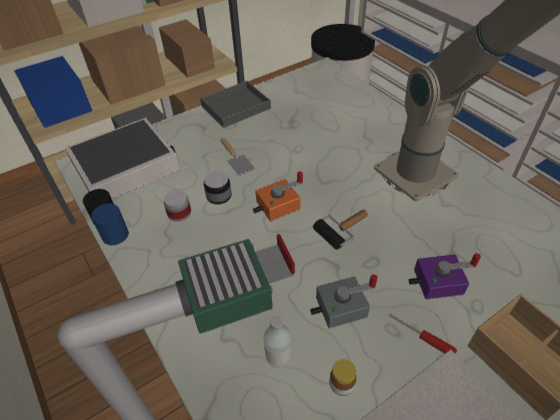

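View pics/top0.png

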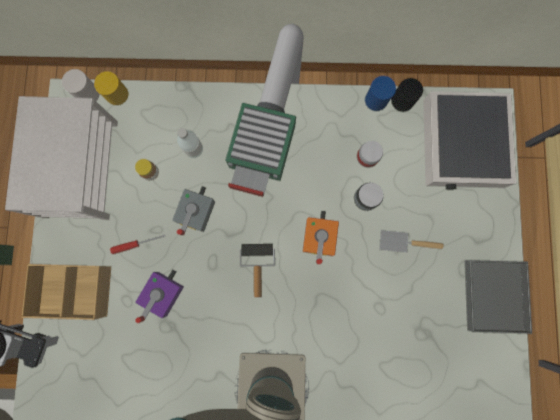

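Top view: the red lip is at (247,188) on the green extractor, and the scene view has it at (287,254). Starter candidates in the top view:
- Grey box at (193,210), knob at (181,232).
- Orange box at (321,237), knob at (319,261), a look-alike.
- Purple box at (158,295), knob at (140,320), a look-alike.

Other red things are the red tool handle at (125,247) and the tin band at (365,160). I choose the grey box and the lip on the green body.

```bash
cat > h.py <<'E'
from station import manip
import cv2,numpy as np
def ray(c,u,v,z):
    o=-c["R"].T@c["t"]; d=c["R"].T@np.array([(u-c["cx"])/c["fx"],(v-c["cy"])/c["fy"],1]); return o+d*(z-o[2])/d[2]
def proj(c,X):
    p=c["R"]@np.array(X)+c["t"]; return c["fx"]*p[0]/p[2]+c["cx"],c["fy"]*p[1]/p[2]+c["cy"]
def mask(img,lo,hi):
    h=cv2.cvtColor(img,cv2.COLOR_RGB2HSV); h[...,0]=(h[...,0].astype(int)+90)%180  # red at 90
    return cv2.inRange(h,lo,hi)
def blobs(m,amin=15):
    cs,_=cv2.findContours(m,cv2.RETR_EXTERNAL,cv2.CHAIN_APPROX_NONE)
    return [c[:,0] for c in cs if cv2.contourArea(c)>amin]
RED=((82,120,50),(96,255,255)); GREEN=((145,80,20),(175,255,255))
E
python3 - <<'E'
from h import *
for n in("scene","top"):
    c=manip.capture(n)
    for b in blobs(mask(c["img"],*RED)):
        r=cv2.minAreaRect(b); print(n,"red",np.round(r[0],1),np.round(cv2.boxPoints(r),1).tolist())
        if r[1][0]*r[1][1]>150: print("  box z.118",[np.round(ray(c,*p,.118)[:2],3).tolist() for p in cv2.boxPoints(r)])
        else: print("  z.086",np.round(ray(c,*r[0],.086),3))
    g=np.vstack(blobs(mask(c["img"],*GREEN),200)); r=cv2.minAreaRect(g)
    print(n,"green",r, [np.round(ray(c,*p,.095)[:2],3).tolist() for p in cv2.boxPoints(r)])
c=manip.capture("top")["img"]; d=manip.capture("scene")["img"]
a=cv2.resize(c[90:250,160:320],(480,480),interpolation=2)
b=cv2.resize(d[225:335,250:400],(320,235),interpolation=2)
o=np.zeros((480,800,3),np.uint8);o[:,:480]=a;o[:235,480:]=b
cv2.imwrite("pics/crop.png",o[:,:,::-1])
E
```

```text
scene red [437.6 343.1] [[418.29998779296875, 337.5], [423.0, 329.29998779296875], [456.8999938964844, 348.70001220703125], [452.20001220703125, 356.79998779296875]]
  box z.118 [[0.505, 0.478], [0.482, 0.47], [0.456, 0.546], [0.479, 0.553]]
scene red [372.8 280.9] [[368.5, 286.29998779296875], [371.0, 274.20001220703125], [377.1000061035156, 275.3999938964844], [374.70001220703125, 287.5]]
  z.086 [0.467 0.292 0.086]
scene red [475.1 259.4] [[469.70001220703125, 264.1000061035156], [474.79998779296875, 252.1999969482422], [480.3999938964844, 254.60000610351562], [475.29998779296875, 266.6000061035156]]
  z.086 [0.203 0.397 0.086]
scene red [285.4 253.8] [[273.3999938964844, 236.8000030517578], [279.0, 234.0], [297.3999938964844, 270.79998779296875], [291.79998779296875, 273.6000061035156]]
  box z.118 [[0.606, 0.046], [0.588, 0.046], [0.618, 0.174], [0.635, 0.172]]
scene red [178.8 212.7] [[166.0, 210.0], [189.3000030517578, 204.6999969482422], [191.6999969482422, 215.3000030517578], [168.39999389648438, 220.60000610351562]]
  box z.118 [[0.799, -0.215], [0.735, -0.195], [0.749, -0.
[... 427 characters left out ...]
75], [136.8000030517578, 322.6000061035156]]
  z.086 [0.203 0.401 0.086]
top red [123.7 246.8] [[109.80000305175781, 247.39999389648438], [136.0, 240.3000030517578], [137.60000610351562, 246.1999969482422], [111.4000015258789, 253.39999389648438]]
  box z.118 [[0.413, 0.492], [0.436, 0.415], [0.419, 0.409], [0.395, 0.486]]
top red [245.5 189.1] [[228.39999389648438, 186.3000030517578], [229.3000030517578, 182.89999389648438], [262.6000061035156, 192.0], [261.6000061035156, 195.39999389648438]]
  z.086 [0.606 0.098 0.086]
top green ((260.81427001953125, 138.3592529296875), (55.677738189697266, 60.6611328125), 14.534454345703125) [[0.693, 0.16], [0.886, 0.12], [0.843, -0.052], [0.652, -0.009]]
```

View pics/crop.png

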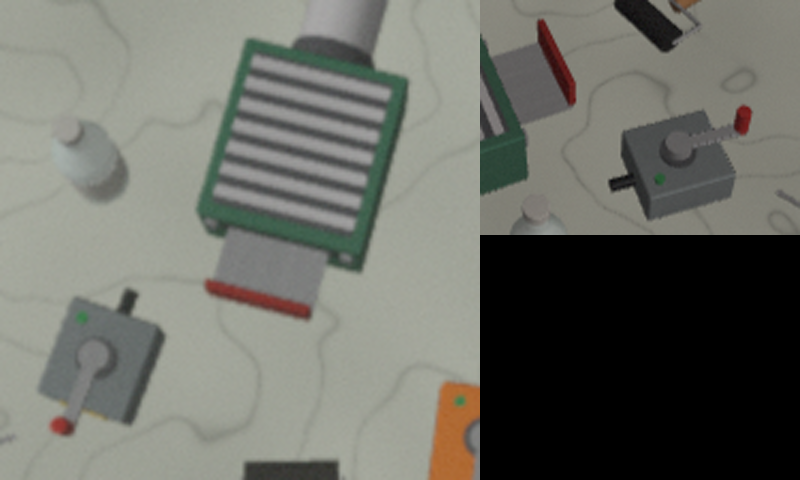

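The crop confirms the red lip on the grey blade of the green body, and the grey box with its red-knobbed lever. Now I'll refine the lip edge, the knob and the grey box.

```bash
python3 - <<'E'
from h import *
c=manip.capture("top"); m=mask(c["img"],*RED)
b=[b for b in blobs(m) if 228<b[:,0].mean()<262 and 180<b[:,1].mean()<200][0]
def edge(m,xs,sg):
    P=[]
    for u in xs:
        v=np.where(m[170:210,u])[0]+170; P.append((u,v.min()-.5 if sg<0 else v.max()+.5))
    return np.polyfit(*np.array(P).T,1)
ke=edge(m,range(231,261),-1)
x0,x1=b[:,0].min()-.5,b[:,0].max()+.5
A,B=[ray(c,u,np.polyval(ke,u),.118)[:2] for u in(x0,x1)]
d=A-B; yaw=np.degrees(np.arctan2(-d[0],d[1])); print("lip ends",A,B,"len",np.linalg.norm(d),"yaw",yaw,"mid",(A+B)/2)
s=manip.capture("scene"); ms=mask(s["img"],*RED)
for mm,cc,(u0,u1,v0,v1) in((m,c,(170,195,220,245)),(ms,s,(362,385,268,295))):
    q=np.argwhere(mm[v0:v1,u0:u1])+[v0,u0]; vt=q[:,0].min()
    top=q[q[:,0]<=vt+2].mean(0); print("knob n",len(q),q.mean(0),"c@.086",ray(cc,*q.mean(0)[::-1],.086)[:2],"top",top, ray(cc,*top[::-1],.104)[:2])
# grey box in top view
h=cv2.cvtColor(c["img"],cv2.COLOR_RGB2HSV); mg=((h[...,2]<125)&(h[...,1]<70)).astype(np.uint8)*255
k=np.zeros_like(mg);k[180:240,160:225]=255; mg=cv2.morphologyEx(mg&k,cv2.MORPH_CLOSE,np.ones((5,5)));mg=cv2.morphologyEx(mg,cv2.MORPH_OPEN,np.ones((9,9)))
for g in blobs(mg,200):
    r=cv2.minAreaRect(g);print("grey",r,ray(c,*r[0],.05)[:2],[np.round(ray(c,*p,.05)[:2],3).tolist() for p in cv2.boxPoints(r)])
print("lip cross-check in scene:",proj(s,[*A,.118]),proj(s,[*B,.118]))
print("pivot hub", ray(c,160+93/3,90+355/3,.075)[:2], ray(s,250+(678-480)*150/320,225+148*110/235,.075)[:2])
E
```

```text
lip ends [0.61744353 0.14681634] [0.59266762 0.04277958] len 0.1069462220844623 yaw -13.395234892358296 mid [0.60505557 0.09479796]
knob n 21 [231.57142857 179.61904762] c@.086 [0.46841541 0.29441213] top [231.125 179.5  ] [0.46820986 0.2903394 ]
knob n 75 [280.73333333 372.84      ] c@.086 [0.46677829 0.29163113] top [276.125 373.5  ] [0.46613207 0.29015219]
grey ((193.95643615722656, 209.86436462402344), (33.55255889892578, 40.538970947265625), 20.85445785522461) [0.54183459 0.26201849] [[0.498, 0.332], [0.622, 0.294], [0.586, 0.191], [0.463, 0.231]]
lip cross-check in scene: (np.float64(291.52252182365714), np.float64(263.6433752766498)) (np.float64(276.77009043372175), np.float64(233.99101716513135))
pivot hub [0.54288166 0.26606065] [0.54948658 0.27361178]
```

```bash
python3 -m inch '[[-1,[0,0,50],[0,0,0]],[-1,[30,-30,80],[0,0,0]],[-1,[70,-80,80],[0,0,0.04]],[-1,[110,-125,80],[0,0,0.04]],[-1,[150,-175,80],[0,0,0.04]],[-1,[190,-220,80],[0,0,0.04]],[-1,[225,-265,80],[0,0,0.04]],[-1,[225,-265,80],[0,0,0.04]]]'
python3 -m inch '[[-1,[35,-45,0],[0,0,0]],[-1,[75,-90,0],[0,0,0]],[-1,[115,-135,0],[0,0,0]],[-1,[155,-180,0],[0,0,0]],[-1,[195,-225,0],[0,0,0]],[-1,[233,-272,0],[0,0,0]],[-1,[233,-272,0],[0,0,0]],[-1,[233,-272,0],[0,0,0]]]'
```

```text
time: 1.4
ee_pos: [0.4045, 0.3559, 0.2681]
tool_rot: [0.001, 0.121, 0.993, -0.001]
ft_force: [-0.3, 0.6, 0.0]
grip_width: 0.187
gripper_force: 0.0
time: 2.4
ee_pos: [0.6332, 0.0908, 0.2673]
tool_rot: [-0.001, 0.116, 0.993, 0.001]
ft_force: [0.1, 0.6, 0.4]
grip_width: 0.003
gripper_force: 0.0
```

```bash
python3 -m inch '[[-1,[0,-2,-40],[0,0,0]],[-1,[0,-2,-80],[0,0,0]],[-1,[0,-2,-122],[0,0,0]],[-1,[0,-2,-122],[0,0,0]]]'
python3 - <<'E'
from h import *
o=np.zeros((480,800,3),np.uint8)
c=manip.capture("top")["img"];d=manip.capture("scene")["img"]
o[:,:400]=cv2.resize(c[140:236,205:285],(400,480),interpolation=2)
o[:,400:]=cv2.resize(d[205:301,240:320],(400,480),interpolation=2)
cv2.imwrite("pics/c2.png",o[:,:,::-1])
E
```

```text
time: 2.9
ee_pos: [0.6302, 0.0895, 0.143]
tool_rot: [-0.004, 0.115, 0.993, -0.0]
ft_force: [0.1, -0.5, 0.8]
grip_width: 0.005
gripper_force: 0.0
```

View pics/c2.png

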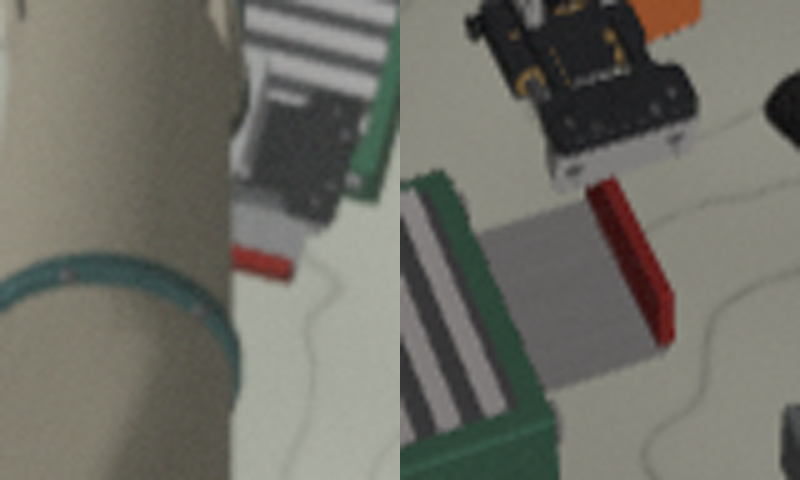

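```bash
python3 - <<'E'
from h import *
s=manip.capture("scene");t=manip.capture("top");e=manip.state()["ee_pos"]
for dz in(-.014,.0,.073,.12):
    X=e+[0,0,dz]; p=np.array(proj(s,X));q=np.array(proj(t,X)); print(dz,(p-[240,205])*5+[400,0],(q-[205,140])*5)
X=[.605,.095,.118];p=np.array(proj(s,X));q=np.array(proj(t,X)); print("lip",(p-[240,205])*5+[400,0],(q-[205,140])*5)
E
```

```text
-0.014 [563.59621908 215.83353396] [213.36345811 182.78054461]
0.0 [562.48961118 198.74991604] [211.49538138 177.43792673]
0.073 [556.38764363 104.54881516] [201.01491642 147.4642545 ]
0.12 [552.13739376  38.93420591] [193.53012281 126.05807153]
lip [619.99395205 217.18588698] [201.99135459 237.03660788]
```

The crops show the body over the lip's far end, but the fingertips are unclear. I'll take a larger crop of the scene view with the projected tip marked.

```bash
python3 - <<'E'
from h import *
s=manip.capture("scene");e=manip.state()["ee_pos"];print(e)
d=s["img"][150:290,210:350]; d=cv2.resize(d,(600,600),interpolation=2); d=cv2.convertScaleAbs(d,alpha=1.5)
k=600/140
y=np.array([.232,.973,0]);x=np.array([.973,-.232,0])
for X in (e+[0,0,-.014],e+[0,0,.073]+.088*y+.037*x,e+[0,0,.073]+.088*y-.037*x):
    p=(np.array(proj(s,X))-[210,150])*k; cv2.circle(d,tuple(int(a) for a in p),4,(0,0,255),1)
cv2.imwrite("pics/c3.png",d[:,:,::-1])
E
```

```text
[0.63512221 0.0876622  0.14796464]
```

View pics/c3.png

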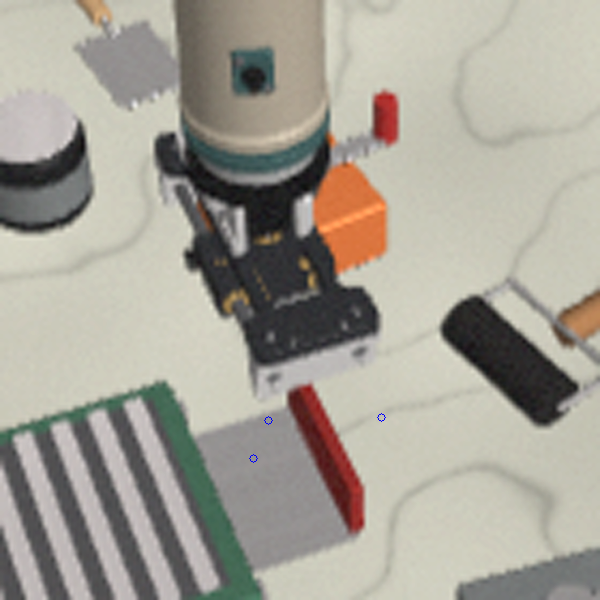

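The larger crop shows the gripper body's near end at (250–380, 290–395). It hides the fingers, and the tip should project at (268,420), over the blade behind the lip. I'll lower in small steps, watch the force, then check.

```bash
python3 -m inch '[[-1,[0,0,-10],[0,0,0]],[-1,[0,0,-20],[0,0,0]],[-1,[0,0,-20],[0,0,0]]]'; python3 -m inch '[[-1,[0,0,-10],[0,0,0]],[-1,[0,0,-22],[0,0,0]],[-1,[0,0,-22],[0,0,0]]]'
python3 - <<'E'
from h import *
for i in range(3): s=manip.capture("scene"); st=manip.state(); print(st["ee_pos"],st["ft_force"])
e=np.array(st["ee_pos"]); p=np.array(proj(s,e+[0,0,-.014])); print((p-[250,190])*7.5)
d=cv2.resize(s["img"][190:270,250:330],(600,600),interpolation=2); d=cv2.convertScaleAbs(d,alpha=1.6)
cv2.imwrite("pics/c4.png",d[:,:,::-1])
E
```

```text
time: 3.52
ee_pos: [0.6328, 0.0867, 0.1244]
tool_rot: [-0.001, 0.117, 0.993, -0.0]
ft_force: [-0.0, -0.5, 0.6]
grip_width: 0.003
gripper_force: 0.0
time: 3.9
ee_pos: [0.6326, 0.0867, 0.1022]
tool_rot: [-0.001, 0.117, 0.993, -0.0]
ft_force: [-0.4, -0.2, 0.4]
grip_width: 0.004
gripper_force: 0.0
[0.63317572 0.08673985 0.10286749] [ 0.01524117  0.1470061  -0.19238397]
[0.63363697 0.08678129 0.103387  ] [0.04916164 0.84538514 0.63962823]
[0.6339091  0.08682747 0.10372411] [-0.1010042   0.46948178  0.92714999]
[176.41453622 510.74621618]
```

View pics/c4.png

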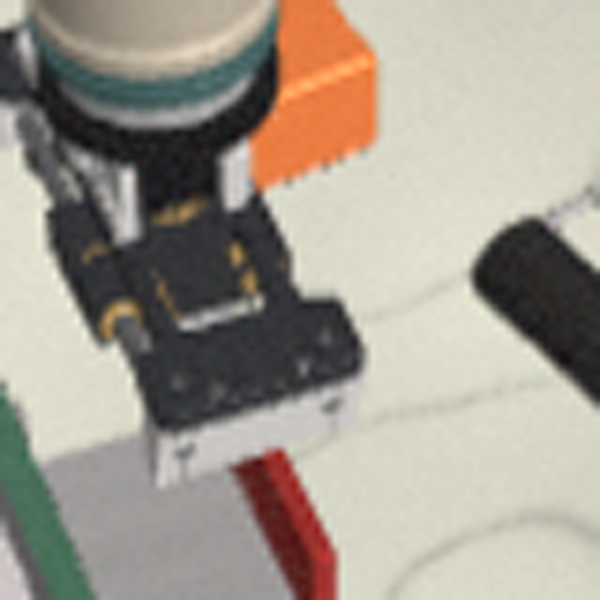

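The crop shows the body's near end at (150–360, 300–485) over the gap behind the lip, with no contact force. The tip sits just behind it, near (176,510). Now I'll draw the gate gently and feel for contact.

```bash
python3 -m inch '[[-1,[-5,1,-3],[0,0,0]],[-1,[-10,2,-5],[0,0,0]],[-1,[-15,4,-5],[0,0,0]],[-1,[-15,4,-5],[0,0,0]]]'; python3 -m inch '[[-1,[-4,1,0],[0,0,0]],[-1,[-8,2,0],[0,0,0]],[-1,[-12,3,0],[0,0,0]],[-1,[-16,4,0],[0,0,0]],[-1,[-20,5,0],[0,0,0]],[-1,[-20,5,0],[0,0,0]]]'
```

```text
time: 4.55
ee_pos: [0.6183, 0.0912, 0.0988]
tool_rot: [-0.0, 0.116, 0.993, 0.0]
ft_force: [-0.1, 0.2, -0.4]
grip_width: 0.005
gripper_force: 0.0
time: 5.3
ee_pos: [0.6011, 0.0958, 0.1004]
tool_rot: [0.003, 0.117, 0.993, 0.001]
ft_force: [2.9, 0.3, 6.1]
grip_width: 0.007
gripper_force: 3.1
```

```bash
python3 - <<'E'
from h import *
s=manip.capture("scene"); st=manip.state(); print(st["ee_pos"],st["ft_force"],st["ft_torque"])
e=np.array(st["ee_pos"]); p=np.array(proj(s,e+[0,0,-.014])); print((p-[250,200])*7.5)
d=cv2.resize(s["img"][200:280,250:330],(600,600),interpolation=2); d=cv2.convertScaleAbs(d,alpha=1.6)
cv2.imwrite("pics/c5.png",d[:,:,::-1])
E
```

```text
[0.60114121 0.09586082 0.10044138] [ 2.41050849 -0.50550072  6.35293067] [-0.14826554 -0.59761218 -0.05862337]
[267.23410281 415.06249715]
```

View pics/c5.png

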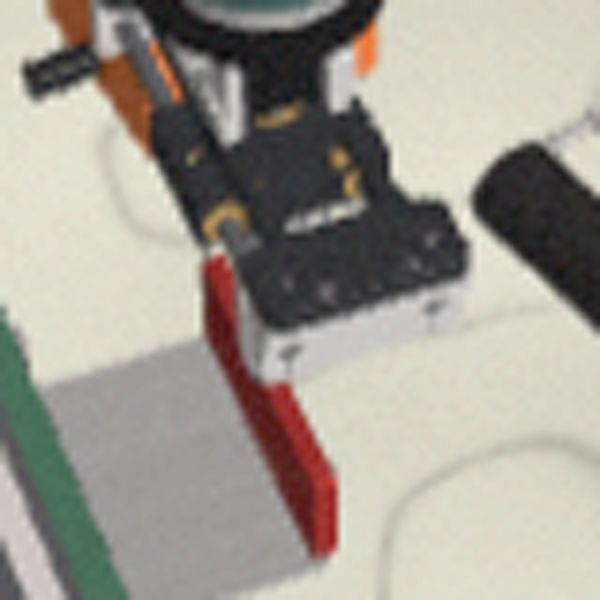

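The crop shows the lip unmoved, with its inner face fully visible under the hand at (205–330, 260–550). No finger shows behind the lip, and the force is mostly vertical. I'll back off, open the fingers to see them, and check the tip extent.

```bash
python3 -m inch '[[-1,[20,-5,10],[0,0,0]],[1,[35,-8,20],[0,0,0]],[1,[35,-8,20],[0,0,0]],[1,[35,-8,20],[0,0,0]],[1,[35,-8,20],[0,0,0]],[1,[35,-8,20],[0,0,0]],[1,[35,-8,20],[0,0,0]],[1,[35,-8,20],[0,0,0]]]'
python3 - <<'E'
from h import *
print(manip.tip_extent)
s=manip.capture("scene"); st=manip.state(); print(st["ee_pos"],st["ft_force"],st["joint_pos"])
e=np.array(st["ee_pos"]); y=np.array([.232,.973,0])
d=cv2.resize(s["img"][180:280,240:340],(600,600),interpolation=2); d=cv2.convertScaleAbs(d,alpha=1.6)
for k in(-.053,0,.053):
    p=(np.array(proj(s,e+[0,0,-.014]+k*y))-[240,180])*6; print(p); cv2.circle(d,tuple(int(a) for a in p),4,(0,0,255),1)
cv2.imwrite("pics/c6.png",d[:,:,::-1])
E
```

```text
time: 6.35
ee_pos: [0.6336, 0.0878, 0.1186]
tool_rot: [-0.0, 0.117, 0.993, -0.0]
ft_force: [-0.2, -0.8, 0.1]
grip_width: 0.715
gripper_force: 0.0
0.014
[0.6336802  0.08783854 0.11865468] [-1.30952451  0.52795179 -0.47479865] [-0.25590918  0.69237008  0.12481825  1.61803109 -0.10717504  0.83797528
  1.24918392]
[160.69162987 362.55471927]
[201.51255475 449.12843201]
[244.6838317  540.68681147]
```

View pics/c6.png

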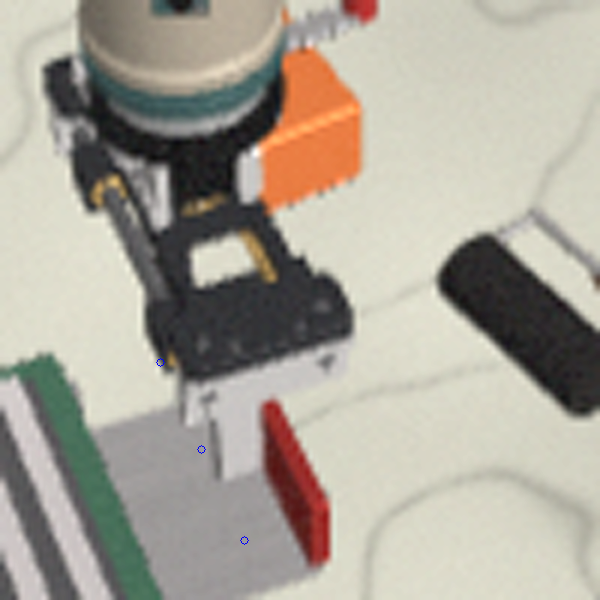

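The open finger's tip shows at (240,477), about 40 crop px above its prediction, so the tips sit roughly 25 mm higher than reckoned. That fits the contact near the lip's top edge. I'll shut and lower further, guarded by force.

```bash
python3 -m inch '[[-1,[0,0,0],[0,0,0]],[-1,[0,0,0],[0,0,0]],[-1,[0,0,0],[0,0,0]],[-1,[0,0,-5],[0,0,0]],[-1,[0,0,-10],[0,0,0]],[-1,[0,0,-15],[0,0,0]],[-1,[0,0,-20],[0,0,0]],[-1,[0,0,-20],[0,0,0]]]'
python3 -m inch '[[-1,[0,0,-3],[0,0,0]],[-1,[0,0,-6],[0,0,0]],[-1,[0,0,-6],[0,0,0]]]'
python3 -m inch '[[-1,[0,0,-3],[0,0,0]],[-1,[0,0,-6],[0,0,0]],[-1,[0,0,-6],[0,0,0]]]'
```

```text
time: 7.4
ee_pos: [0.6333, 0.0878, 0.0981]
tool_rot: [-0.001, 0.117, 0.993, -0.0]
ft_force: [-1.0, -0.3, -0.4]
grip_width: 0.01
gripper_force: 0.0
time: 7.78
ee_pos: [0.6335, 0.0878, 0.0924]
tool_rot: [-0.0, 0.117, 0.993, -0.0]
ft_force: [0.0, 0.6, 0.2]
grip_width: 0.01
gripper_force: 0.0
time: 8.15
ee_pos: [0.6335, 0.0878, 0.0863]
tool_rot: [-0.0, 0.117, 0.993, -0.0]
ft_force: [-0.4, -0.2, 0.1]
grip_width: 0.0
gripper_force: 0.0
```

```bash
python3 -m inch '[[-1,[0,0,-3],[0,0,0]],[-1,[0,0,-6],[0,0,0]],[-1,[0,0,-6],[0,0,0]]]'
python3 -m inch '[[-1,[0,0,-3],[0,0,0]],[-1,[0,0,-5],[0,0,0]],[-1,[0,0,-5],[0,0,0]]]'
python3 -m inch '[[-1,[0,0,-2],[0,0,0]],[-1,[0,0,-4],[0,0,0]],[-1,[0,0,-4],[0,0,0]]]'
```

```text
time: 8.52
ee_pos: [0.6334, 0.0878, 0.0803]
tool_rot: [-0.0, 0.117, 0.993, -0.0]
ft_force: [-0.3, 0.3, 0.4]
grip_width: 0.005
gripper_force: 0.0
time: 8.9
ee_pos: [0.6335, 0.0878, 0.0754]
tool_rot: [-0.0, 0.117, 0.993, -0.0]
ft_force: [-1.0, -0.5, -0.2]
grip_width: 0.003
gripper_force: 0.0
time: 9.28
ee_pos: [0.6336, 0.0878, 0.0715]
tool_rot: [-0.0, 0.117, 0.993, -0.0]
ft_force: [-0.6, 0.4, 0.6]
grip_width: 0.006
gripper_force: 0.0
```

```bash
python3 -m inch '[[-1,[-5,1,0],[0,0,0]],[-1,[-10,2,0],[0,0,0]],[-1,[-15,4,0],[0,0,0]],[-1,[-15,4,0],[0,0,0]]]'; python3 -m inch '[[-1,[-4,1,0],[0,0,0]],[-1,[-8,2,0],[0,0,0]],[-1,[-12,3,0],[0,0,0]],[-1,[-16,4,0],[0,0,0]],[-1,[-20,5,0],[0,0,0]],[-1,[-20,5,0],[0,0,0]]]'
```

```text
time: 9.78
ee_pos: [0.6183, 0.0922, 0.0718]
tool_rot: [-0.0, 0.116, 0.993, 0.0]
ft_force: [-0.4, 0.1, -1.0]
grip_width: 0.003
gripper_force: 0.0
time: 10.52
ee_pos: [0.6024, 0.0958, 0.0721]
tool_rot: [0.004, 0.117, 0.993, 0.0]
ft_force: [5.5, -1.2, -3.4]
grip_width: 0.005
gripper_force: 3.3
```

```bash
python3 -m inch '[[-1,[-4,1,0],[0,0,0]],[-1,[-8,2,0],[0,0,0]],[-1,[-12,3,0],[0,0,0]],[-1,[-16,4,0],[0,0,0]],[-1,[-20,5,0],[0,0,0]],[-1,[-20,5,0],[0,0,0]]]'
python3 - <<'E'
from h import *
f=[];
for i in range(4): s=manip.capture("scene"); f.append(manip.state()["ft_force"])
print(np.mean(f,0),manip.state()["ee_pos"])
m=mask(s["img"],*RED)
b=max((b for b in blobs(m) if 250<b[:,0].mean()<330 and 220<b[:,1].mean()<290),key=len); print(b[b[:,1].argmax()],b[b[:,0].argmax()])
E
```

```text
time: 11.28
ee_pos: [0.5824, 0.1006, 0.0721]
tool_rot: [0.004, 0.117, 0.993, -0.0]
ft_force: [5.3, -2.3, -4.0]
grip_width: 0.001
gripper_force: 3.3
[ 6.28510609 -2.16715187 -4.44663168] [0.58236985 0.10060884 0.07212483]
[305 269] [307 267]
```

```bash
python3 -m inch '[[-1,[-4,1,0],[0,0,0]],[-1,[-8,2,0],[0,0,0]],[-1,[-12,3,0],[0,0,0]],[-1,[-16,4,0],[0,0,0]],[-1,[-20,5,0],[0,0,0]],[-1,[-20,5,0],[0,0,0]]]'
python3 -m inch '[[-1,[-3,1,0],[0,0,0]],[-1,[-6,1.5,0],[0,0,0]],[-1,[-9,2,0],[0,0,0]],[-1,[-9,2,0],[0,0,0]]]'
python3 - <<'E'
from h import *
f=[]
for i in range(4): s=manip.capture("scene"); f.append(manip.state()["ft_force"])
f=np.mean(f,0);print(f,np.linalg.norm(f),manip.state()["ee_pos"])
E
```

```text
time: 12.22
ee_pos: [0.5624, 0.1054, 0.0721]
tool_rot: [0.004, 0.117, 0.993, -0.0]
ft_force: [6.8, -2.3, -5.0]
grip_width: 0.0
gripper_force: 3.3
time: 12.72
ee_pos: [0.5537, 0.1074, 0.0722]
tool_rot: [0.004, 0.117, 0.993, -0.0]
ft_force: [6.7, -2.1, -4.8]
grip_width: 0.008
gripper_force: 3.5
[ 6.55939896 -2.10819383 -4.33784509] 8.141688769154769 [0.55371562 0.10743656 0.07217857]
```

```bash
for i in 1 2; do python3 -m inch '[[-1,[-3,1,0],[0,0,0]],[-1,[-5,1,0],[0,0,0]],[-1,[-5,1,0],[0,0,0]]]' | grep -E "ee_|ft_f|time"; done
```

```text
time: 13.3
ee_pos: [0.549, 0.1086, 0.0722]
ft_force: [6.2, -3.2, -5.1]
time: 13.68
ee_pos: [0.544, 0.1098, 0.0722]
ft_force: [6.7, -2.4, -4.5]
```

```bash
python3 -m inch '[[-1,[-3,1,0],[0,0,0]],[-1,[-5,1.5,0],[0,0,0]],[-1,[-5,1.5,0],[0,0,0]]]' | grep -E "ee_|ft_f|time"
```

```text
time: 14.05
ee_pos: [0.539, 0.111, 0.0722]
ft_force: [6.0, -2.2, -5.0]
```

```bash
python3 -m inch '[[-1,[-3,1,0],[0,0,0]],[-1,[-5,1,0],[0,0,0]],[-1,[-5,1,0],[0,0,0]]]' | grep -E "ee_|ft_f|time"
```

```text
time: 14.42
ee_pos: [0.5341, 0.1122, 0.0723]
ft_force: [7.0, -1.7, -5.5]
```

```bash
python3 -m inch '[[-1,[-3,1,0],[0,0,0]],[-1,[-5,1,0],[0,0,0]],[-1,[-5,1,0],[0,0,0]]]' | grep -E "ee_|ft_f|time"
```

```text
time: 14.8
ee_pos: [0.5292, 0.1134, 0.0723]
ft_force: [5.8, -2.6, -4.1]
```

```bash
python3 -m inch '[[-1,[-2,0.5,0],[0,0,0]],[-1,[-4,1,0],[0,0,0]],[-1,[-4,1,0],[0,0,0]]]' | grep -E "ee_|ft_f|time"
```

```text
time: 15.18
ee_pos: [0.5252, 0.1143, 0.0723]
ft_force: [7.9, -3.1, -4.4]
```

```bash
python3 -m inch '[[-1,[-2,0.5,0],[0,0,0]],[-1,[-4,1,0],[0,0,0]],[-1,[-4,1,0],[0,0,0]]]' | grep -E "ee_|ft_f|time"
```

```text
time: 15.55
ee_pos: [0.5235, 0.1147, 0.0724]
ft_force: [10.9, -3.3, -8.6]
```

```bash
python3 -m inch '[[-1,[-2,0.5,0],[0,0,0]],[-1,[-4,1,0],[0,0,0]],[-1,[-4,1,0],[0,0,0]]]' | grep -E "ee_|ft_f|time"
```

```text
time: 15.92
ee_pos: [0.5206, 0.1155, 0.0725]
ft_force: [12.2, -4.2, -10.6]
```

The stop was felt: the force jumped from about 8 N to about 16 N over the last 5 mm, so it is pressed in about 4 mm. Now I'll release, lift, and check the lip.

```bash
python3 -m inch '[[-1,[10,-2,0],[0,0,0]],[-1,[22,-5,0],[0,0,0]],[-1,[22,-5,40],[0,0,0]],[-1,[22,-5,90],[0,0,0]],[-1,[10,20,120],[0,0,0.1]],[-1,[-20,70,120],[0,0,0.25]],[-1,[-40,130,120],[0,0,0.44]],[-1,[-60,180,120],[0,0,0.44]]]'
python3 -m inch '[[-1,[0,30,0],[0,0,0]],[-1,[0,30,0],[0,0,0]],[-1,[0,30,0],[0,0,0]]]'
python3 - <<'E'
from h import *
s=manip.capture("scene");m=mask(s["img"],*RED)
for b in blobs(m,10): r=cv2.minAreaRect(b); print(np.round(r[0],1),b[:,1].max(),b[:,0].max(),b[:,1].min(),b[:,0].min())
for o in (.07,.08,.09,.1):
    n=np.array([-.973,.232]); M=np.array([.605,.095])+n*(o-.005); y=np.array([.232,.973])
    print(o,np.round([proj(s,[*(M+k*y),.118]) for k in(-.055,.055)],1).tolist())
print(manip.state()["joint_pos"])
E
```

```text
time: 16.92
ee_pos: [0.4518, 0.2995, 0.1921]
tool_rot: [-0.0, -0.104, 0.995, 0.0]
ft_force: [1.2, 0.2, 0.6]
grip_width: 0.007
gripper_force: 0.0
time: 17.3
ee_pos: [0.453, 0.3257, 0.1915]
tool_rot: [-0.0, -0.102, 0.995, -0.001]
ft_force: [0.4, 0.2, -0.0]
grip_width: 0.005
gripper_force: 0.0
[437.6 343. ] 352 456 330 420
[372.7 280.8] 287 376 275 369
[474.9 259.2] 266 479 254 471
[320.  242.2] 261 329 224 311
[178.9 212.5] 218 190 204 166
[299.5 177. ] 182 302 172 297
0.07 [[298.9, 226.7], [315.2, 256.5]]
0.08 [[302.3, 225.7], [318.8, 255.3]]
0.09 [[305.7, 224.7], [322.3, 254.1]]
0.1 [[309.0, 223.6], [325.8, 253.0]]
[-0.68531189  0.4911908   0.01749898  1.77313234 -0.00953151  0.87856558
  1.11092714]
```

```bash
python3 -m inch '[[-1,[12,6,-40],[0,0,0]],[-1,[12,6,-80],[0,0,0]],[-1,[12,6,-110],[0,0,0]],[-1,[12,6,-123],[0,0,0]],[-1,[12,6,-123],[0,0,0]]]'
python3 - <<'E'
from h import *
s=manip.capture("scene"); st=manip.state(); e=np.array(st["ee_pos"])
print(e,st["ft_force"]); d=cv2.resize(s["img"][225:325,320:420],(600,600),interpolation=2); d=cv2.convertScaleAbs(d,alpha=1.5)
for z in(-.014,.013): p=(np.array(proj(s,e+[0,0,z]))-[320,225])*6;print(p); cv2.circle(d,tuple(int(a) for a in p),4,(0,0,255),1)
cv2.imwrite("pics/c7.png",d[:,:,::-1])
E
```

```text
time: 17.98
ee_pos: [0.4649, 0.3322, 0.0684]
tool_rot: [-0.0, -0.102, 0.995, -0.0]
ft_force: [-0.1, -0.6, 0.2]
grip_width: 0.007
gripper_force: 0.0
[0.46542305 0.33289025 0.06927781] [ 0.07874371 -0.0911806  -1.02639771]
[376.52695367 440.18747129]
[385.40099406 405.00334336]
```

View pics/c7.png

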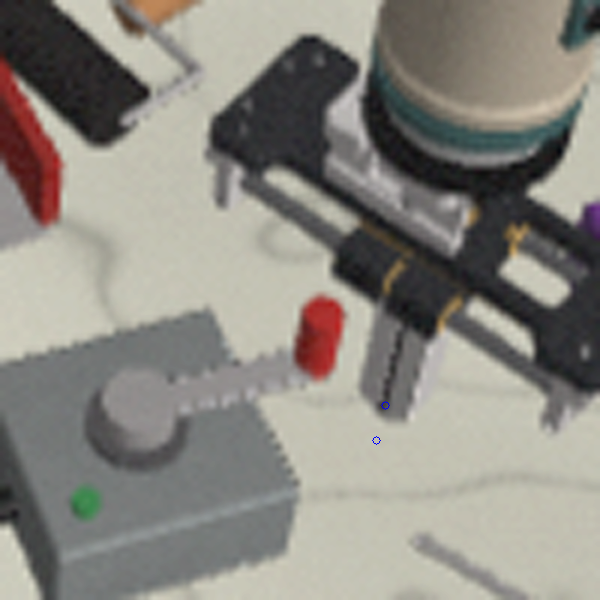

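The fingers are plainly visible with the tip at (388,415), beside the red knob at (320,335), as intended. Now I'll sweep the knob around its arc.

```bash
python3 -m inch '[[-1,[2,-10,0],[0,0,0]],[-1,[4,-20,0],[0,0,0]],[-1,[2,-30,0],[0,0,0]],[-1,[1,-40,0],[0,0,0]],[-1,[1,-50,0],[0,0,0]],[-1,[2,-60,0],[0,0,0]],[-1,[2,-60,0],[0,0,0]]]'
python3 - <<'E'
from h import *
s=manip.capture("scene")
P=np.array([.545,.267])
for b in blobs(mask(s["img"],*RED),8):
    u=b.mean(0)
    if 300<u[0]<400 and 240<u[1]<310: print(u, len(b),ray(s,*u,.086)[:2])
for f in(0,.25,.5,.75,1.): 
    a=np.radians(163)+f; print(f,np.round(proj(s,[*(P+.08*np.array([np.cos(a),np.sin(a)])),.086]),1))
E
```

```text
time: 18.9
ee_pos: [0.4667, 0.2719, 0.0685]
tool_rot: [-0.0, -0.102, 0.995, -0.0]
ft_force: [-2.8, 2.1, -0.9]
grip_width: 0.005
gripper_force: 1.5
[361.80769231 269.46153846] 26 [0.4662983  0.24876012]
[319.88461538 242.02564103] 78 [0.49850863 0.11251338]
0 [372.  280.7]
0.25 [367.8 274.9]
0.5 [362.2 270.1]
0.75 [355.6 266.4]
1.0 [348.2 264.2]
```

```bash
python3 -m inch '[[-1,[2,-9,0],[0,0,0]],[-1,[6,-18,0],[0,0,0]],[-1,[11,-26,0],[0,0,0]],[-1,[17,-34,0],[0,0,0]],[-1,[22,-40,0],[0,0,0]],[-1,[22,-40,0],[0,0,0]],[-1,[22,-40,0],[0,0,0]]]'
cat > k.py <<'E'
from h import *
s=manip.capture("scene")
for b in blobs(mask(s["img"],*RED),8):
    u=b.mean(0)
    if 335<u[0]<400 and 240<u[1]<310: print(u, len(b),ray(s,*u,.086)[:2])
E
python3 k.py
```

```text
time: 19.82
ee_pos: [0.4854, 0.2369, 0.0685]
tool_rot: [-0.002, -0.104, 0.995, 0.002]
ft_force: [-10.7, 11.2, 1.6]
grip_width: 0.001
gripper_force: 6.1
[347.56521739 263.26086957] 23 [0.48344834 0.21193961]
```

```bash
python3 -m inch '[[-1,[-10,12,0],[0,0,0]],[-1,[-20,30,0],[0,0,0]],[-1,[-25,55,0],[0,0,0]],[-1,[-25,85,0],[0,0,0]],[-1,[-25,120,0],[0,0,0]],[-1,[-25,140,40],[0,0,0]],[-1,[-25,140,100],[0,0,0]],[-1,[-25,140,140],[0,0,0]]]'
python3 -m inch '[[-1,[0,0,10],[0,0,0]],[-1,[0,0,10],[0,0,0]],[-1,[0,0,10],[0,0,0]],[-1,[0,0,10],[0,0,0]]]'
python3 k.py; python3 - <<'E'
from h import *
s=manip.capture("scene")
for b in blobs(mask(s["img"],*RED),100): print(b.mean(0),b.min(0),b.max(0))
cv2.imwrite("pics/end.png",s["img"][:,:,::-1])
E
```

```text
time: 20.88
ee_pos: [0.4667, 0.3728, 0.2117]
tool_rot: [0.003, -0.102, 0.995, 0.0]
ft_force: [0.5, -0.2, -0.6]
grip_width: 0.005
gripper_force: 0.0
time: 21.38
ee_pos: [0.4632, 0.3726, 0.2171]
tool_rot: [-0.001, -0.103, 0.995, -0.001]
ft_force: [0.1, 0.2, 0.9]
grip_width: 0.004
gripper_force: 0.0
[372.92857143 280.57142857] 28 [0.46626171 0.29139171]
[437.32467532 342.2987013 ] [420 330] [456 352]
[320.         242.25974026] [311 224] [329 261]
[178.77586207 212.63793103] [166 204] [190 218]
```

View pics/end.png

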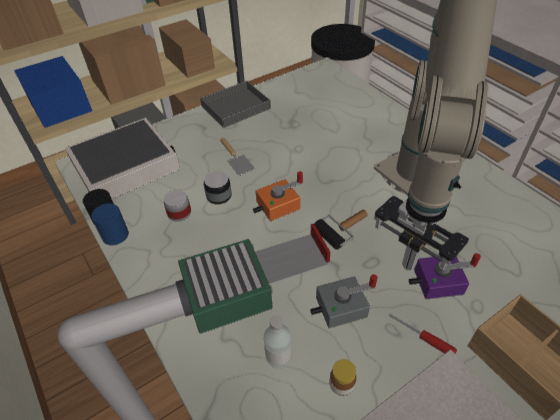

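The final view shows the gate drawn out with its lip at (320,242), the grey lever back at rest with its knob at (373,281), and the hand clear. The bystanders are where they were.

```bash
python3 -c "
from station import manip
print(manip.sign_off())"
```

```text
the job is handed in; nothing more can be done
None
```

The gate is drawn out against its stop, pressed in about 4 mm by feel. The starter lever was swung to its end stop and has sprung back to rest, the inks and tools look unmoved, and the job is handed in, though the sign-off returned no verdict.

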